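Set the use-by coder to 4-2

ROBOT

A 7-joint arm with a two-finger parallel gripper is mounted at the origin on the work surface. World frame = base frame: x ahead of the robot, y to its left, z up, the work surface at z = 0. Lengths are in m, angles in rad, forces in N, time in s.
With the tool pointing down it reaches from about 0.35 to 0.9 m from the base axis. Payload 8.1 kg.
Tool frame: the origin (TCP) lies midway between the tips of the shut fingers; the grasp point (between the pads) lies 19 mm behind it; x points along the fingers, z is the direction in which the jaws open and shut, and the axes are right-handed (so a half turn about x gives the same grasp; the last joint's range is limited). The gripper opens to 92 mm and grips with 3 to 60 N. Pads are 19 mm wide; open, the fingers measure 130 mm over their backs; the gripper's body (75 mm by 190 mm) begins 47 mm behind the grasp point.
Start: joints at [-1.444, 0.434, 0.025, 1.573, -0.012, 1.134, -0.075], TCP at [0.142, 0.609, 0.189] pointing down, gripper open.
Joint ranges: [-2.62, 2.62], [-0.44, 2.09], [-1.27, 1.32], [0.08, 2.57], [-1.32, 4.46], [0.12, 2], [-2.74, 2.74]. Speed limits (rad/s): [2.22, 2.22, 3.01, 3.01, 3.14, 3.14, 3.14].

INTERFACE

Orientations are given as a rotation vector (axis times angle).
In Python, from cell import arm gives the robot as it stands. The module is installed in compiled form; this text tells all that it offers.
- The arm moves only by the tool move_arm, never from a script. Its argument "steps" is text: rows parted by semicolons, each of 5 numbers parted by spaces: the shift along the tool's x, y, z in m, then the turn about the tool's x in rad, then the closure in counts, from 0 (fully open) to 255 (shut). A call has 1 to 10 rows; each row is the pose to reach, as a shift and turn from the pose commanded when the call began, along the tool's axes at that moment; what a row does not reach only later rows make up. A row lasts 1/12 s, in which the tool goes at most 41.7 mm and 7.16 degrees, less where a joint would pass 70% of its speed; a pose out of reach is approached as far as the arm can. A call with a gripper value outside its range is refused whole. The fingers move at their own pace and stop on an object; "squeeze" is the grip in N (left out, the last holds). Time passes only in rows, so rows that repeat a pose let the fingers close. It gives the time, the measured TCP pose, the force and the opening at its end, in the units of the state.
- arm.observe(): the state, without advancing time (a new reading comes with each control period).
- arm.get_image(name): name is "scene" or "top" or "wrist"; returns a dict with "img" (384x512x3 uint8, blue, green, red), "z_map" (384x512 float32, m along the optical axis (not along the pixel's ray), 0 where there is no reading), "vfov" (degrees; the focal length in pixels is half the picture's height over the tangent of half this angle, whatever the lens; pixels are square), "cx", "cy" (the principal point, pixels), "extrinsics" (4x4, takes a point from camera to world coordinates). Camera axes: x right, y up, looking along -z (the intrinsics and any distortion apply to the point x, -y, -z); pixel columns grow to the right and rows downward; lengths in m; the calibration is good to about 2 mm. A picture is of the moment at which its call begins.
- arm.sign_off(): hands the job in, once; it reports no verdict.
The state is a dict: "clock": time; "joints": joint angles; "dq": joint speeds; "joint_efforts": joint torques, N m; "position": TCP position; "ee_rot": TCP orientation; "force": force on the tool from outside, world axes, zero at the start; "ft_torque": the same for the moment, N m; "width": opening from 0.0 (shut) to 1.0 (fully open).
Only numpy, scipy, OpenCV 4.12 (cv2) and the standard library are available. Lean on these libraries where they do the work, as an engineer would, in place of code of your own. Each camera call takes 0.05 s, during which the arm holds its last target.

TASK

Set the two-wheel use-by coder on the steel bench to 4-2 for the next pail: roll its left wheel (as seen from the robot) until the face with four dots lies level on top, and its right wheel until the face with two dots lies level on top. Leave the wheel of the single-wheel counter beside it as it is.

Things in the scene. Friction and masses are not known exactly. Their poses are not given: they have to be found in the camera images.
- coder_axle (a point): Two-wheel coder: fixed steel case, 140 mm deep (x), 187 wide (y), 60 high; cheeks beside the wheels reach 88. Point on the wheels' common level axle, midway between the wheels, 70 mm above the bench. x: away from the robot (case yawed up to 0.4 rad), y: along the axle to the left, z up. Wheel centres lie 47.5 mm to +y (left) and -y (right). Friction alone (about 2 N at a rib) holds the wheels.
- left_wheel (a joint): Left wheel, 48 mm wide: 34 mm radius hub with six faces (1 to 5 dots, one blank), and midway between them six radial ribs, 6 mm thick, out to 56 mm radius; a shut fingertip fits between two ribs and pushes one to roll the wheel. Rad; grows as its top rolls to the case's +x. Level on top: 3 dots at 0, 4 at +1.047, 5 at +2.094, 2 at -1.047, 1 at -2.094. Stops at +-2.3. Starts within 0.4.
- right_wheel (a joint): Right wheel of the coder, the same as the left wheel: same size, ribs, faces, joint values and sense (2 dots level on top at -1.047 rad, ribs then 30, 90 and 150 degrees to either side of upright). Starts within 0.4 of 0 (three dots roughly on top).
- counter_face (a point): Bystander: centre of the three-dot face, roughly on top, of the single-wheel counter: a case of the same make with one wheel only (140 mm deep, 92 wide, same heights and wheel), fixed to the bench to the left or right of the coder. Its wheel is not to be rolled.
There are look-alikes about, which are no part of the job. Leave any blue look-alike of the part that bears coder_axle alone.

How it is judged:
By the outcome, as a careful person would: the job done as asked, in the order asked, and still so for the second after the job is handed in, with the robot touching nothing.
It also fails if it takes over 51 s, if anything falls off the work surface, if the arm or the gripper's body presses on something with over 40 N, if the wrist force passes 120 N, or if a joint passes its speed limit or range.

## Working session

There is one attempt and no reset: what is moved stays moved. The work goes in short steps, Python scripts to look and compute and a tool call to move; the robot and the scene stay as the last step left them, time stands still between calls to the robot, and variables do not carry over. Pictures are saved under pics/ and viewed, and the job is handed in when it is done.

Besides the shell and the picture viewer there is one more tool, called after "Emit:" as a command line: name --argument value ..., lists and objects as JSON in quotes. move_arm: Moves the arm, as the interface text tells. Its arguments: {"type":"object","properties":{"steps":{"type":"string"},"squeeze":{"type":"number"}},"required":["steps"]}

```bash
mkdir -p pics; ls; cat > h.py <<'E'
import numpy as np, cv2
from cell import arm
def grab(n,tag):
    d=arm.get_image(n); cv2.imwrite(f'pics/{tag}.png',d['img']); 
    np.savez(f'{tag}.npz',**{k:np.asarray(v) for k,v in d.items()}); return d
E
python3 - <<'E'
from h import *
for n in['scene','top','wrist']:
    d=grab(n,n+'0'); print(n,{k:d[k] for k in d if k not in('img','z_map')})
print(arm.observe())
E
```

```text
pics
scene {'vfov': 53.02857115154772, 'cx': 256.8060927054625, 'cy': 197.63909205851115, 'extrinsics': array([[ 0.39435996, -0.75878666,  0.51838503,  0.87706434],
       [ 0.91894484,  0.32283491, -0.22653476, -0.20435643],
       [ 0.00453877,  0.56570348,  0.82459625,  0.76851662],
       [ 0.        ,  0.        ,  0.        ,  1.        ]])}
top {'vfov': 55.738868788585954, 'cx': 254.52137763255308, 'cy': 186.71726353823053, 'extrinsics': array([[-0.20842173,  0.95504086, -0.2108491 ,  0.25924243],
       [-0.97803571, -0.20408326,  0.04238125,  0.01020771],
       [-0.00255495,  0.21505113,  0.97659945,  0.91273577],
       [ 0.        ,  0.        ,  0.        ,  1.        ]])}
wrist {'vfov': 60.25182456844797, 'cx': 254.68172277735025, 'cy': 185.96705422822512, 'extrinsics': array([[ 0.22799205, -0.93521173, -0.27092185,  0.0685246 ],
       [ 0.97366144,  0.2184914 ,  0.06515292,  0.62534865],
       [-0.00173768, -0.2786405 ,  0.9603939 ,  0.38408808],
       [ 0.        ,  0.        ,  0.        ,  1.        ]])}
{'clock': 0.15, 'joints': array([-1.44362783,  0.43505857,  0.02500628,  1.57385647, -0.01160542,
        1.13399409, -0.07508899]), 'dq': array([ 0.0014772 , -0.00240944,  0.00012781, -0.00259343, -0.0002712 ,
        0.00036806,  0.00101186]), 'joint_efforts': array([ 1.48425192e-03, -6.68265653e+01,  9.85782109e-01, -3.14696574e+01,
       -6.04621531e-02,  3.92627623e-02,  8.56223892e-05]), 'position': array([0.14231592, 0.6081557 , 0.18854059]), 'ee_rot': array([-1.03902766,  1.31006223,  1.03766538]), 'force': array([-0.36460784,  0.47139392,  0.25680976]), 'ft_torque': array([-0.01148805, -0.02028677, -0.04128721]), 'width': 1.0011096139082203}
```

View pics/scene0.png

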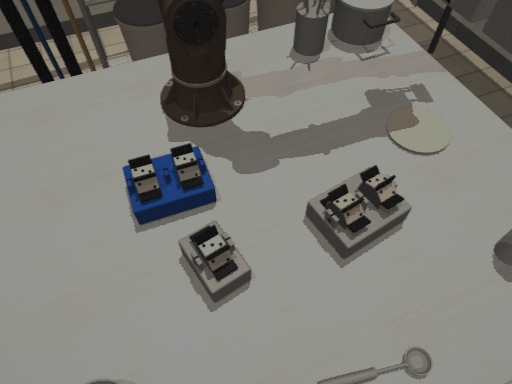

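View pics/top0.png

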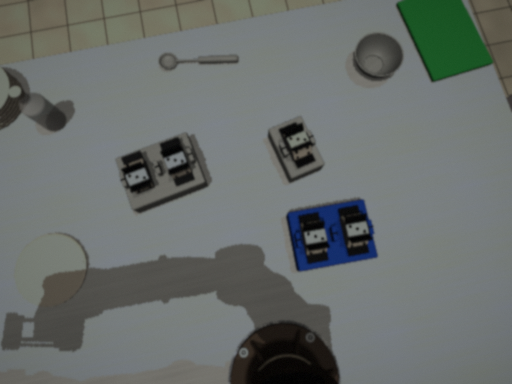

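View pics/wrist0.png

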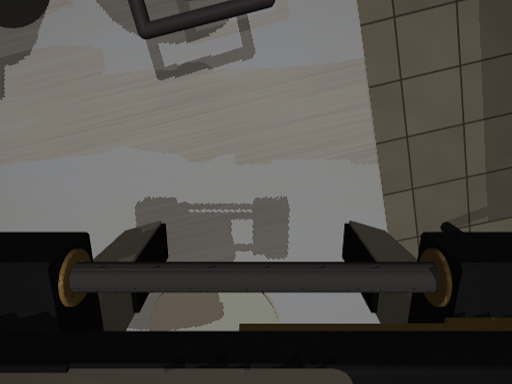

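Three candidates in the top view: the steel two-wheel case at (163,172), the blue two-wheel look-alike at (333,235), and the steel single-wheel counter at (296,148). The target is the steel two-wheel case. I'll confirm that in an enlarged crop.

```bash
python3 - <<'E'
import cv2,numpy as np
a=cv2.imread('pics/top0.png')[120:220,105:225]; b=cv2.imread('pics/scene0.png')[155:260,295:415]
a=cv2.resize(a,(400,340),interpolation=cv2.INTER_CUBIC);b=cv2.resize(b,(400,340),interpolation=cv2.INTER_CUBIC)
cv2.imwrite('pics/crop0.png',np.clip(np.hstack([a,b])*1.4,0,255).astype(np.uint8))
def load(n):return np.load(n+'0.npz')
for n,pts in(('top',[(163,172),(137,178),(177,160),(298,140),(285,370)]),('scene',[(345,205),(380,187),(213,247)])):
    d=load(n);f=192/np.tan(np.radians(d['vfov']/2))
    for u,v in pts:
        z=d['z_map'][v,u];p=d['extrinsics']@[(u-d['cx'])*z/f,-(v-d['cy'])*z/f,-z,1];print(n,u,v,p[:3].round(3))
E
```

```text
top 163 172 [0.526 0.183 0.059]
top 137 178 [0.512 0.236 0.099]
top 177 160 [0.534 0.138 0.101]
top 298 140 [ 0.523 -0.148  0.103]
top 285 370 [ 0.07  -0.004  0.201]
scene 345 205 [0.549 0.138 0.106]
scene 380 187 [0.539 0.229 0.107]
scene 213 247 [ 0.533 -0.145  0.105]
```

View pics/crop0.png

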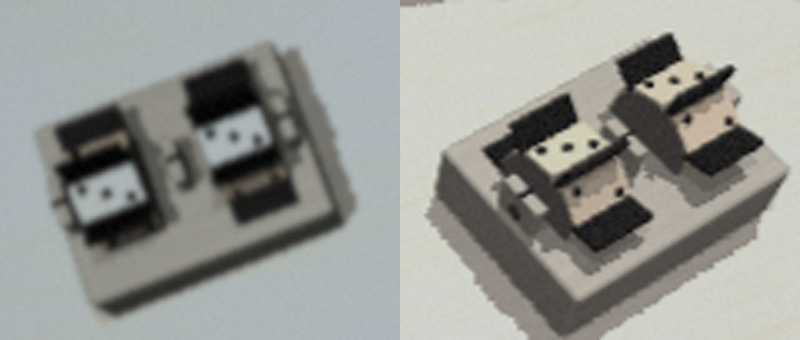

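The crop confirms it: the steel case has two wheels with three dots up on each, and the two-dot faces on the far side. Next I'll move the wrist camera over it.

```bash
cat >> h.py <<'E'
from scipy.spatial.transform import Rotation as R
def tool():
    s=arm.observe(); return s['position'],R.from_rotvec(s['ee_rot']).as_matrix(),s
def px(d,u,v,z=None):
    f=192/np.tan(np.radians(float(d['vfov'])/2)); u=np.asarray(u);v=np.asarray(v)
    if z is None: z=d['z_map'][v,u]
    c=np.stack([(u-d['cx'])*z/f,-(v-d['cy'])*z/f,-z,np.ones_like(z)],-1)
    return (c@np.asarray(d['extrinsics']).T)[...,:3]
def ray(d,u,v,h):
    f=192/np.tan(np.radians(float(d['vfov'])/2)); E=np.asarray(d['extrinsics'])
    r=E[:3,:3]@[(u-d['cx'])/f,-(v-d['cy'])/f,-1]; return E[:3,3]+r*(h-E[2,3])/r[2]
E
python3 - <<'E'
from h import *
p,M,s=tool();print(p,M.round(3))
d=np.load('wrist0.npz');E=d['extrinsics']
print('cam in tool',(M.T@(E[:3,3]-p)).round(3),(M.T@E[:3,:3]).round(3))
# case top pixels, from z_map in top and scene
for n,(u0,u1,v0,v1) in(('top',(105,220,125,220)),('scene',(295,415,155,260))):
    d=np.load(n+'0.npz');U,V=np.meshgrid(np.arange(u0,u1),np.arange(v0,v1));P=px(d,U,V)
    m=(abs(P[...,2]-.06)<.006);q=P[m][:,:2].astype(np.float32);print(n,m.sum(),cv2.minAreaRect(q),np.median(P[m][:,2]))
E
```

```text
[0.14231592 0.6081557  0.18854059] [[-0.    -0.974  0.228]
 [-0.001  0.228  0.974]
 [-1.    -0.    -0.001]]
cam in tool [-0.196  0.076 -0.   ] [[ 0.001  0.279 -0.96 ]
 [-0.     0.96   0.279]
 [ 1.    -0.     0.001]]
top 2286 ((0.5339801907539368, 0.19065716862678528), (0.14104928076267242, 0.1872100681066513), 9.774847030639648) 0.05966514926881489
scene 2066 ((0.535418689250946, 0.19222122430801392), (0.13993144035339355, 0.18771980702877045), 9.702033996582031) 0.059402634130143905
```

Emit:
move_arm --steps "-0.03 -0.03 -0.024 -0.1 0; -0.06 -0.06 -0.049 -0.2 0; -0.09 -0.09 -0.074 -0.3 0; -0.09 -0.12 -0.098 -0.4 0; -0.09 -0.15 -0.123 -0.4 0; -0.09 -0.18 -0.148 -0.4 0; -0.09 -0.21 -0.172 -0.4 0; -0.09 -0.24 -0.197 -0.4 0; -0.09 -0.27 -0.221 -0.4 0; -0.09 -0.3 -0.246 -0.4 0"

```text
clock: 0.98
position: [0.3794, 0.2985, 0.2792]
ee_rot: [-1.333, 1.124, 1.333]
force: [1.0, 1.2, -0.2]
width: 1.001
```

```bash
python3 - <<'E'
from h import *
p,M,s=tool();print(s['clock'],p,M.round(3),M.T@(np.array([.47,.18,.28])-p),s['dq'].round(2))
E
```

```text
0.9833 [0.3793714  0.29854213 0.27919408] [[ 0.    -0.986 -0.169]
 [ 0.    -0.169  0.986]
 [-1.    -0.     0.   ]] [-0.00080994 -0.0692886  -0.1321547 ] [ 0.65 -0.06  0.38  0.08 -0.04 -0.02  1.04]
```

Emit:
move_arm --steps "0 -0.017 -0.033 0 0; 0 -0.034 -0.065 0 0; 0 -0.051 -0.097 0 0; 0 -0.066 -0.125 0 0; 0 -0.066 -0.125 0 0; 0 -0.066 -0.125 0 0; 0 -0.066 -0.125 0 0"

```text
clock: 1.57
position: [0.4641, 0.1892, 0.2789]
ee_rot: [-1.333, 1.124, 1.334]
force: [0.6, 1.4, 0.4]
width: 1.002
```

```bash
python3 - <<'E'
from h import *
p,M,s=tool();print(s['clock'],p,s['dq'].round(2))
d=grab('wrist','wrist1')
i=cv2.resize(d['img'],(800,600)); cv2.imwrite('pics/w1.png',np.clip(i*1.5,0,255).astype(np.uint8))
U,V=np.meshgrid(np.arange(512),np.arange(384));P=px(d,U,V)
m=(abs(P[...,2]-.06)<.004)&(P[...,0]>.42)&(P[...,1]>.05);q=P[m][:,:2].astype(np.float32);print(m.sum(),cv2.minAreaRect(q),np.median(P[m][:,2]))
E
```

```text
1.5667 [0.46413042 0.1891941  0.27888328] [-0.02 -0.   -0.02 -0.    0.    0.    0.  ]
6995 ((0.5333489179611206, 0.19064146280288696), (0.13788610696792603, 0.18658897280693054), 9.836394309997559) 0.05990995132039273
```

View pics/w1.png

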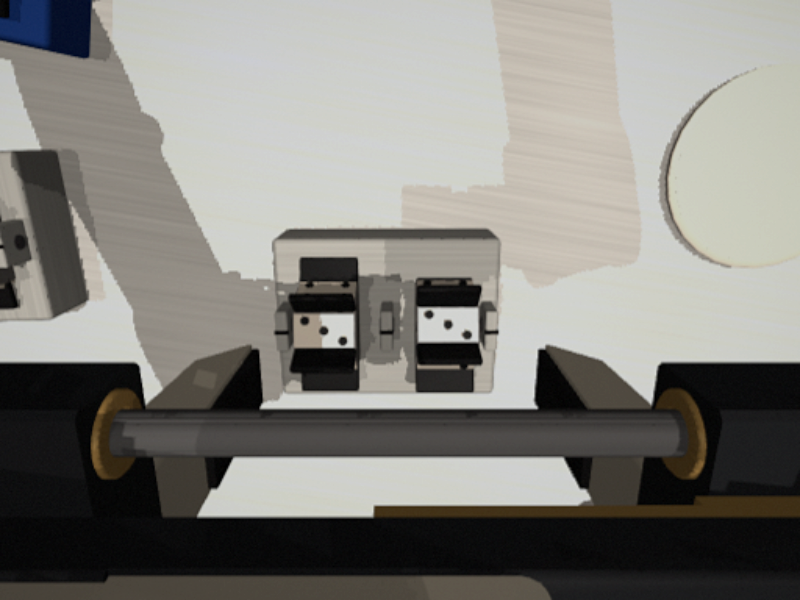

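The wrist view shows the coder at (385,315), with its left wheel at (448,325) and its right wheel at (325,330). Both have three dots up. Now the wheel angles and the axle.

```bash
cat >> h.py <<'E'
C=np.array([.5340,.1909]); YAW=np.radians(9.77)
XC=np.array([np.cos(YAW),np.sin(YAW)]);YC=np.array([-np.sin(YAW),np.cos(YAW)])
def section(d,box=None):
    U,V=np.meshgrid(np.arange(512),np.arange(384));P=px(d,U,V)
    w=P[...,:2]-C; return w@XC,w@YC,P[...,2]-.07,d['img'].max(-1),d['z_map']>0
def angles(d,plot=None):
    X,Y,Z,I,ok=section(d); out={}
    for n,y0 in(('left',.0475),('right',-.0475)):
        m=ok&(abs(Y-y0)<.021)&(abs(X)<.065)&(Z>-.005)
        x,z,i=X[m],Z[m],I[m]; r=np.hypot(x,z)
        rib=(r>.042)&(r<.06)&(z>.012); a=np.degrees(np.arctan2(x[rib],z[rib]))
        face=(r<.041)&(z>.015)
        # hub points: fold to faces and fit top face by line
        res={'n':int(m.sum()),'ribhist':np.histogram(a,np.arange(-90,91,6))[0].tolist(),'rmax':r.max().round(4)}
        fa=np.degrees(np.arctan2(x[face],z[face]))
        res['facehist']=np.histogram(fa,np.arange(-90,91,6))[0].tolist()
        out[n]=(res,x,z,i)
    return out
E
python3 - <<'E'
from h import *
for t in('wrist1','top0','scene0'):
    d=np.load(t+'.npz');o=angles(d)
    for n in o:
        res,x,z,i=o[n];print(t,n,res)
        r=np.hypot(x,z);best=None
        # bright central face points
        s=(i>120 if t!='wrist1' else i>70)&(r<.042)&(z>.026)
        xs,zs=x[s],z[s]
        for _ in range(3):
            k=np.polyfit(xs,zs,1);e=abs(np.polyval(k,xs)-zs);g=e<.0025;xs,zs=xs[g],zs[g]
        th=-np.arctan(k[0]);print('  face',len(xs),'slope th',th.round(3),'centroid',xs.mean().round(4),zs.mean().round(4),'dist',(k[1]*np.cos(th)).round(4))
E
```

```text
wrist1 left {'n': 2804, 'ribhist': [0, 0, 0, 0, 0, 0, 79, 283, 0, 0, 0, 0, 0, 0, 0, 4, 352, 31, 0, 0, 0, 0, 0, 0, 0, 40, 321, 0, 0, 0], 'rmax': np.float64(0.3106), 'facehist': [0, 0, 0, 0, 0, 0, 0, 157, 71, 108, 105, 105, 105, 105, 111, 99, 93, 0, 0, 0, 0, 0, 0, 8, 36, 64, 38, 0, 0, 0]}
  face 664 slope th -0.34 centroid -0.011 0.032 dist 0.0339
wrist1 right {'n': 2937, 'ribhist': [0, 0, 0, 0, 0, 0, 0, 61, 275, 0, 0, 0, 0, 0, 0, 0, 0, 348, 43, 0, 0, 0, 0, 0, 0, 0, 2, 243, 0, 0], 'rmax': np.float64(0.3143), 'facehist': [0, 0, 0, 0, 0, 0, 0, 0, 87, 92, 107, 107, 106, 105, 106, 109, 65, 161, 0, 0, 0, 0, 0, 0, 0, 0, 0, 0, 0, 0]}
  face 685 slope th -0.201 centroid -0.0067 0.0333 dist 0.0339
top0 left {'n': 708, 'ribhist': [0, 0, 0, 0, 0, 0, 25, 70, 0, 0, 0, 0, 0, 0, 0, 1, 82, 12, 0, 0, 0, 0, 0, 0, 0, 14, 95, 1, 0, 0], 'rmax': np.float64(0.0588), 'facehist': [0, 0, 0, 0, 0, 0, 1, 39, 22, 28, 30, 27, 28, 27, 29, 29, 29, 0, 0, 0, 0, 1, 0, 16, 15, 16, 5, 0, 0, 0]}
  face 88 slope th -0.293 centroid -0.0113 0.0313 dist 0.0332
top0 right {'n': 712, 'ribhist': [0, 0, 0, 0, 0, 0, 0, 13, 67, 0, 0
[... 251 characters left out ...]
33 dist 0.0336
scene0 left {'n': 785, 'ribhist': [0, 0, 0, 0, 0, 0, 10, 96, 0, 0, 0, 0, 0, 0, 0, 0, 20, 45, 0, 0, 0, 0, 0, 0, 0, 8, 103, 6, 0, 0], 'rmax': np.float64(0.0578), 'facehist': [0, 0, 0, 0, 1, 0, 1, 41, 20, 21, 24, 17, 20, 19, 25, 12, 1, 13, 29, 30, 29, 25, 27, 28, 32, 15, 6, 0, 0, 0]}
  face 83 slope th 0.052 centroid -0.002 0.0302 dist 0.0301
scene0 right {'n': 864, 'ribhist': [0, 0, 0, 0, 0, 0, 0, 0, 105, 14, 0, 0, 0, 0, 0, 0, 0, 13, 47, 0, 0, 0, 0, 0, 0, 0, 1, 74, 0, 0], 'rmax': np.float64(0.0586), 'facehist': [0, 0, 0, 0, 1, 0, 1, 0, 35, 28, 24, 25, 28, 23, 28, 29, 29, 10, 0, 32, 32, 26, 27, 31, 27, 24, 1, 0, 0, 0]}
  face 149 slope th -0.21 centroid -0.0049 0.0331 dist 0.0334
```

```bash
cat >> h.py <<'E'
def rel():
    "TCP in case frame: x,y,z from axle point"
    p,M,s=tool(); w=p[:2]-C; return np.array([w@XC,w@YC,p[2]-.07]),s
E
python3 - <<'E'
from h import *
r,s=rel();p,M,_=tool();print(r,s['position'],(M@np.eye(3)).round(4))
print('case x,y in tool',M.T@[*XC,0],M.T@[*YC,0])
E
```

```text
[-0.06931237  0.01078857  0.2089256 ] [0.46386212 0.18977024 0.2789256 ] [[-7.000e-04 -9.853e-01 -1.709e-01]
 [ 3.000e-04 -1.709e-01  9.853e-01]
 [-1.000e+00  6.000e-04  4.000e-04]]
case x,y in tool [-6.46260182e-04 -9.99999037e-01 -1.22817511e-03] [ 3.86918064e-04 -1.22842533e-03  9.99999171e-01]
```

Emit:
move_arm --steps "0 0 0.02 0 255; 0 -0.003 0.037 0 255; 0.03 -0.003 0.037 0 255; 0.06 -0.003 0.037 0 255; 0.09 -0.003 0.037 0 255; 0.11 -0.003 0.037 0 255; 0.11 -0.003 0.037 0 255; 0.11 -0.003 0.037 0 255; 0.11 -0.003 0.037 0 255; 0.11 -0.003 0.037 0 255" --squeeze 10

```text
clock: 2.45
position: [0.4622, 0.2267, 0.1708]
ee_rot: [-1.334, 1.121, 1.333]
force: [0.6, -0.4, 0.5]
width: 0.318
```

```bash
python3 - <<'E'
from h import *
r,s=rel();print(r,s['width'],s['force'],s['clock'])
d=grab('wrist','wrist2')
i=cv2.resize(d['img'],(800,600)); cv2.imwrite('pics/w2.png',np.clip(i*1.5,0,255).astype(np.uint8))
d=grab('scene','scene2');cv2.imwrite('pics/s2.png',cv2.resize(d['img'][120:270,270:450],(720,600),interpolation=cv2.INTER_CUBIC))
E
```

```text
[-0.06471643  0.04742725  0.1008303 ] 0.31792984065449975 [ 0.5748338  -0.43519285  0.53595141] 2.45
```

View pics/w2.png

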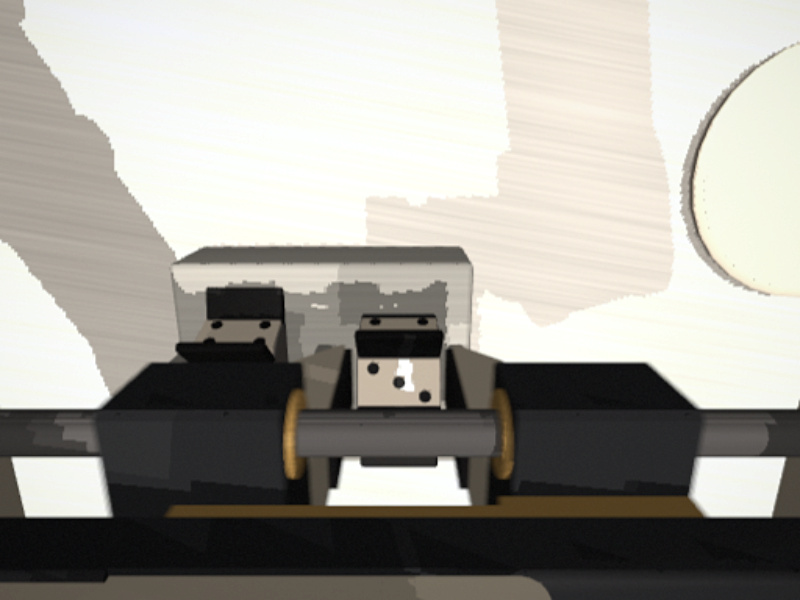

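View pics/s2.png

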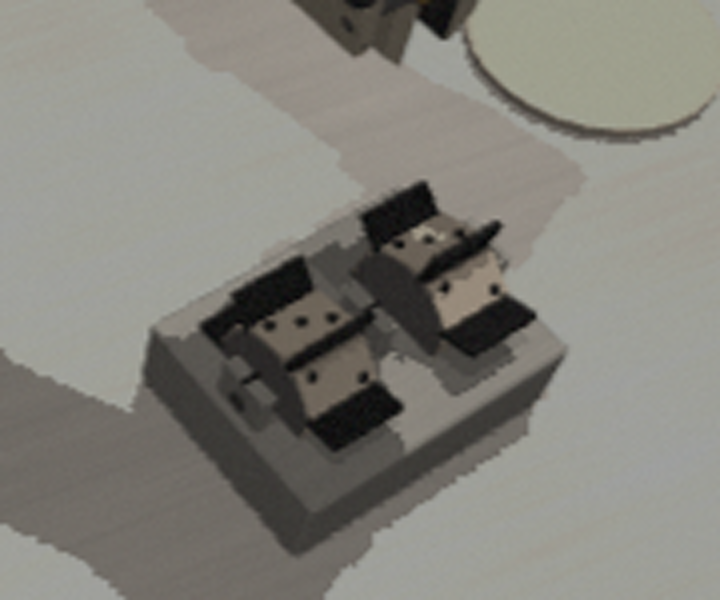

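Emit:
move_arm --steps "0 0 0 0 255; 0 0 0 0 255; 0 0 0 0 255; 0.02 0 0 0 255; 0.045 0 0 0 255; 0.065 0 0 0 255; 0.077 0 0 0 255; 0.077 0 0 0 255; 0.077 0 0 0 255"

```text
clock: 3.3
position: [0.4611, 0.2254, 0.092]
ee_rot: [-1.333, 1.125, 1.334]
force: [-0.6, -0.3, 0.6]
width: 0.006
```

```bash
python3 - <<'E'
from h import *
r,s=rel();print(r,s['width'],s['force'],s['clock'])
d=grab('wrist','wrist3')
i=cv2.resize(d['img'],(800,600)); cv2.imwrite('pics/w3.png',np.clip(i*1.5,0,255).astype(np.uint8))
d=grab('scene','scene3');cv2.imwrite('pics/s3.png',cv2.resize(d['img'][120:270,270:450],(720,600),interpolation=cv2.INTER_CUBIC))
E
```

```text
[-0.06595228  0.04637787  0.0219863 ] 0.0059031685124049885 [-0.62722498 -0.31686064  0.60283508] 3.3
```

View pics/w3.png

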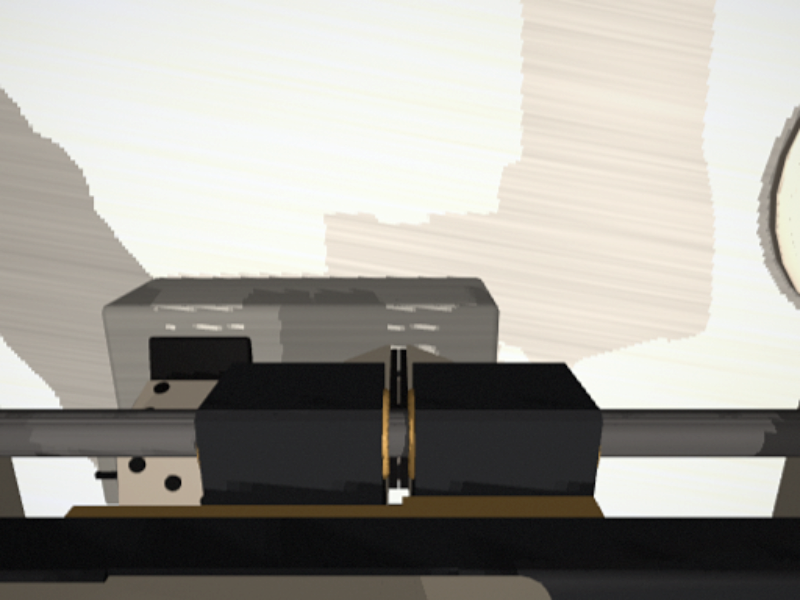

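View pics/s3.png

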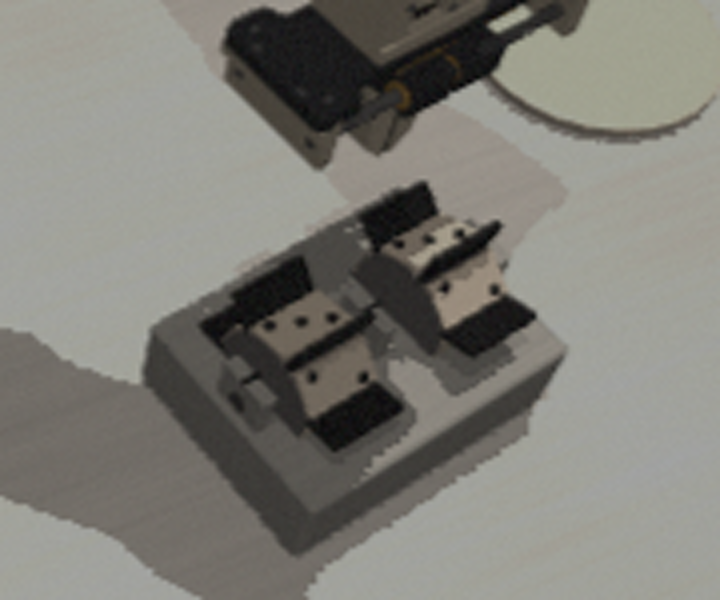

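```bash
python3 - <<'E'
from h import *
d=np.load('scene3.npz');f=192/np.tan(np.radians(float(d['vfov'])/2));Ei=np.linalg.inv(d['extrinsics'])
p,M,s=tool()
def prj(q):
    c=Ei@[*q,1];return np.array([d['cx']+f*c[0]/-c[2],d['cy']-f*c[1]/-c[2]])
for o in ([0,0,0],[-.019,0,0],[-.066,0,0],[-.066,0,.095],[-.066,0,-.095],[0,0,.019],[0,0,-.019]):
    u=prj(p+M@o);print(o,u.round(1),((u-[270,120])*4).round(0))
print(s['clock'],rel()[0],s['width'])
cv2.imwrite('pics/s3b.png',np.clip(d['img'][60:270,270:512]*1.5,0,255).astype(np.uint8).repeat(2,0).repeat(2,1))
E
```

```text
[0, 0, 0] [358.  165.9] [352. 184.]
[-0.019, 0, 0] [359.9 160.5] [360. 162.]
[-0.066, 0, 0] [364.9 146.1] [380. 105.]
[-0.066, 0, 0.095] [397.4 128.6] [510.  34.]
[-0.066, 0, -0.095] [329.9 165. ] [240. 180.]
[0, 0, 0.019] [364.4 162.4] [377. 169.]
[0, 0, -0.019] [351.6 169.5] [326. 198.]
3.4 [-0.06494585  0.04676246  0.02309024] 0.005378123684396127
```

View pics/s3b.png

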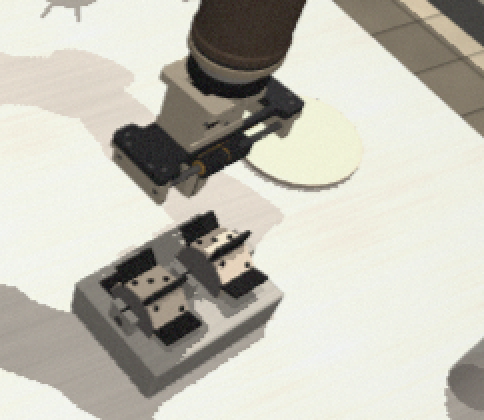

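```bash
python3 - <<'E'
from h import *
d=grab('scene','scene4')
cv2.imwrite('pics/s4.png',np.clip(d['img'][60:270,270:512]*1.5,0,255).astype(np.uint8).repeat(3,0).repeat(3,1))
U,V=np.meshgrid(np.arange(512),np.arange(384));P=px(d,U,V)
for v in range(130,176,5):print(v,[tuple(P[v,u].round(3)) for u in range(340,385,12)])
d=grab('top','top4')
p,M,s=tool();
cv2.imwrite('pics/t4.png',np.clip(d['img'][80:240,60:260]*1.5,0,255).astype(np.uint8).repeat(3,0).repeat(3,1))
print(s['clock'],rel()[0],s['width'])
E
```

```text
130 [(np.float64(0.463), np.float64(0.148), np.float64(0.24)), (np.float64(0.472), np.float64(0.169), np.float64(0.24)), (np.float64(0.49), np.float64(0.18), np.float64(0.252)), (np.float64(0.489), np.float64(0.212), np.float64(0.238))]
135 [(np.float64(0.474), np.float64(0.142), np.float64(0.239)), (np.float64(0.484), np.float64(0.162), np.float64(0.24)), (np.float64(0.492), np.float64(0.183), np.float64(0.239)), (np.float64(0.487), np.float64(0.219), np.float64(0.22))]
140 [(np.float64(0.485), np.float64(0.136), np.float64(0.238)), (np.float64(0.493), np.float64(0.156), np.float64(0.238)), (np.float64(0.48), np.float64(0.199), np.float64(0.207)), (np.float64(0.498), np.float64(0.211), np.float64(0.22))]
145 [(np.float64(0.487), np.float64(0.137), np.float64(0.226)), (np.float64(0.504), np.float64(0.149), np.float64(0.238)), (np.float64(0.496), np.float64(0.188), np.float64(0.213)), (np.float64(0.501), np.float64(0.213), np.float64(0.208))]
150 [(np.float64(0.484), np.float64(0.143), np.float64(0.206)), (np.float64(0.513), np.float64(0.145), np.float64(0.235)), (np.float64(0.474), n
[... 658 characters left out ...]
398), np.float64(0.27), np.float64(0.004)), (np.float64(0.408), np.float64(0.301), np.float64(0.0)), (np.float64(0.484), np.float64(0.255), np.float64(0.107))]
170 [(np.float64(0.398), np.float64(0.236), np.float64(-0.0)), (np.float64(0.409), np.float64(0.265), np.float64(-0.002)), (np.float64(0.458), np.float64(0.253), np.float64(0.061)), (np.float64(0.492), np.float64(0.252), np.float64(0.1))]
175 [(np.float64(0.413), np.float64(0.227), np.float64(0.001)), (np.float64(0.424), np.float64(0.255), np.float64(0.0)), (np.float64(0.496), np.float64(0.218), np.float64(0.104)), (np.float64(0.503), np.float64(0.245), np.float64(0.099))]
3.5 [-0.06488805  0.04687362  0.0232299 ] 0.004736643294914014
```

View pics/s4.png

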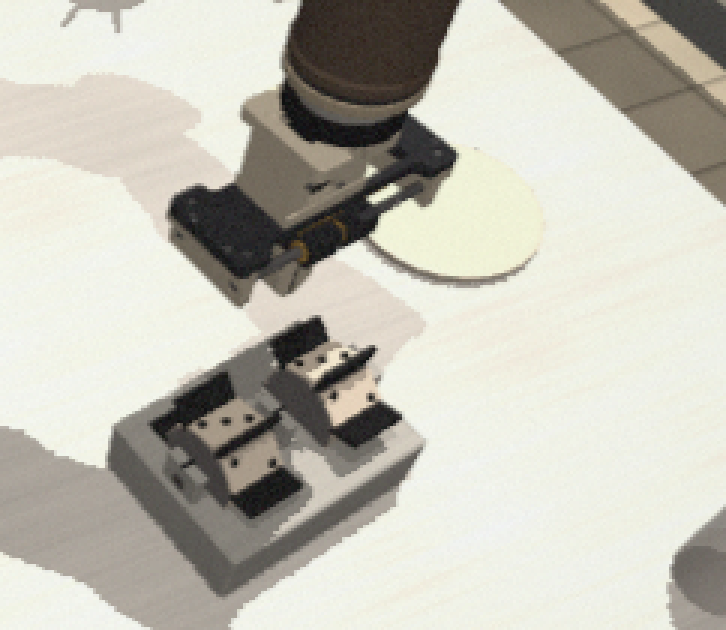

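View pics/t4.png

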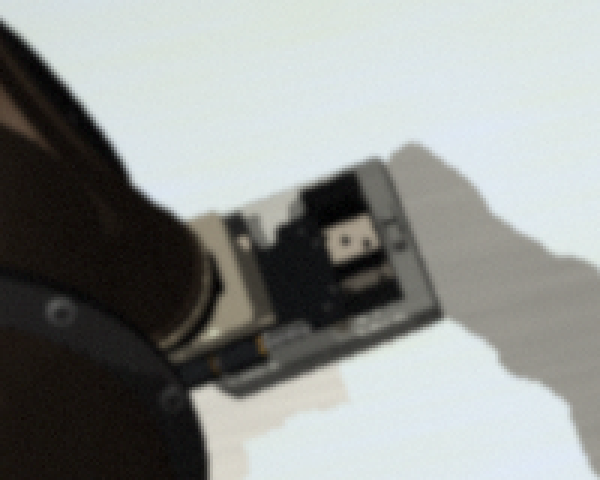

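```bash
python3 - <<'E'
from h import *
# wrist: points in tool frame via fixed cam->tool transform
d0=np.load('wrist0.npz')
M0=R.from_rotvec([-1.03902766,1.31006223,1.03766538]).as_matrix();p0=np.array([0.14231592,0.6081557,0.18854059])
for t in('wrist0','wrist3'):
    d=np.load(t+'.npz');U,V=np.meshgrid(np.arange(0,512),np.arange(0,384))
    if t=='wrist0': M,p=M0,p0
    else: p,M,s=tool()
    P=px(d,U,V);T=(P-p)@M
    m=(d['z_map']>0)&(abs(T[...,1])<.03)&(abs(T[...,2])<.12)&(T[...,0]<.02)
    q=T[m];print(t,m.sum())
    h,e=np.histogram(q[:,0],np.arange(-.2,.021,.01));print(dict(zip(e.round(3),h)))
    if m.sum():
        k=q[(q[:,0]>-.06)];print(k.min(0),k.max(0)) if len(k) else None
    for rr in (270,290,300,310,320): pass
d=np.load('scene4.npz');p,M,s=tool();U,V=np.meshgrid(np.arange(512),np.arange(384));T=(px(d,U,V)-p)@M
m=(T[...,0]<.03)&(abs(T[...,1])<.06)&(abs(T[...,2])<.12)
for a in np.arange(-.2,.03,.01):
    g=m&(abs(T[...,0]-a)<.005);q=T[g]
    if len(q):print(a.round(3),len(q),'y',q[:,1].min().round(3),q[:,1].max().round(3),'z',q[:,2].min().round(3),q[:,2].max().round(3))
E
```

```text
wrist0 49399
{np.float64(-0.2): np.int64(0), np.float64(-0.19): np.int64(0), np.float64(-0.18): np.int64(0), np.float64(-0.17): np.int64(0), np.float64(-0.16): np.int64(147), np.float64(-0.15): np.int64(20159), np.float64(-0.14): np.int64(8191), np.float64(-0.13): np.int64(11394), np.float64(-0.12): np.int64(2310), np.float64(-0.11): np.int64(1224), np.float64(-0.1): np.int64(932), np.float64(-0.09): np.int64(812), np.float64(-0.08): np.int64(1187), np.float64(-0.07): np.int64(1099), np.float64(-0.06): np.int64(1018), np.float64(-0.05): np.int64(793), np.float64(-0.04): np.int64(133), np.float64(-0.03): np.int64(0), np.float64(-0.02): np.int64(0), np.float64(-0.01): np.int64(0), np.float64(0.0): np.int64(0), np.float64(0.01): np.int64(0)}
[-0.05999393 -0.0087418  -0.06370962] [-0.03645618  0.0127127   0.06247481]
wrist3 42176
{np.float64(-0.2): np.int64(0), np.float64(-0.19): np.int64(0), np.float64(-0.18): np.int64(0), np.float64(-0.17): np.int64(0), np.float64(-0.16): np.int64(2), np.float64(-0.15): np.int64(18284), np.float64(-0.14): np.int64(9501), np.float64(-0.13): np.int64(982
[... 701 characters left out ...]
84 y -0.025 0.023 z -0.05 0.017
-0.15 757 y -0.037 0.036 z -0.095 0.095
-0.14 622 y -0.038 0.037 z -0.095 0.096
-0.13 292 y -0.038 0.037 z -0.093 0.093
-0.12 321 y -0.037 0.034 z -0.087 0.087
-0.11 242 y -0.037 0.036 z -0.087 0.087
-0.1 26 y -0.033 0.034 z -0.086 0.082
-0.09 1 y -0.002 -0.002 z -0.018 -0.018
-0.08 6 y -0.011 -0.003 z -0.018 -0.004
-0.07 21 y -0.011 -0.004 z -0.018 0.003
-0.06 42 y -0.012 0.001 z -0.018 0.016
-0.05 33 y -0.012 0.004 z -0.016 0.019
-0.04 12 y -0.011 -0.008 z -0.008 0.007
-0.02 82 y -0.038 -0.026 z -0.117 0.02
-0.01 460 y -0.06 -0.023 z -0.118 0.025
0.0 142 y -0.06 -0.033 z -0.118 0.04
0.01 82 y -0.06 -0.033 z -0.118 0.042
0.02 48 y -0.059 -0.031 z -0.118 -0.02
```

Depth from both the scene and wrist views puts the visible fingertip about 37 mm behind (above) the reported TCP. I'll lower a little, to a height that is safe under either reading, and check.

Emit:
move_arm --steps "0.006 0 0 0 255; 0.012 0 0 0 255; 0.018 0 0 0 255; 0.024 0 0 0 255; 0.024 0 0 0 255; 0.024 0 0 0 255"

```text
clock: 4.0
position: [0.461, 0.2254, 0.0675]
ee_rot: [-1.333, 1.125, 1.334]
force: [-0.6, 0.6, 0.2]
width: 0.006
```

```bash
python3 - <<'E'
from h import *
r,s=rel();print(r,s['force'])
d=grab('scene','scene5')
p,M,s=tool();U,V=np.meshgrid(np.arange(512),np.arange(384));T=(px(d,U,V)-p)@M
m=(T[...,0]<.03)&(abs(T[...,1])<.016)&(abs(T[...,2])<.03)
for a in np.arange(-.1,.0,.01):
    g=m&(abs(T[...,0]-a)<.005);q=T[g]
    if len(q):print(a.round(3),len(q),'x',q[:,0].max().round(4),'y',q[:,1].min().round(3),q[:,1].max().round(3),'z',q[:,2].min().round(3),q[:,2].max().round(3))
cv2.imwrite('pics/s5.png',cv2.resize(d['img'][120:240,310:430],(600,600),interpolation=cv2.INTER_CUBIC))
E
```

```text
[-0.06614104  0.04636184 -0.00245589] [-0.5838421   0.58588622  0.16694216]
-0.1 8 x -0.0974 y -0.013 -0.006 z -0.029 -0.028
-0.08 3 x -0.0791 y -0.002 0.001 z -0.018 -0.017
-0.07 17 x -0.0672 y -0.011 -0.006 z -0.018 -0.001
-0.06 30 x -0.055 y -0.011 -0.001 z -0.016 0.014
-0.05 33 x -0.0451 y -0.011 0.001 z -0.017 0.016
-0.04 9 x -0.0385 y -0.011 -0.009 z -0.008 0.007
-0.03 1 x -0.0348 y -0.008 -0.008 z 0.006 0.006
```

View pics/s5.png

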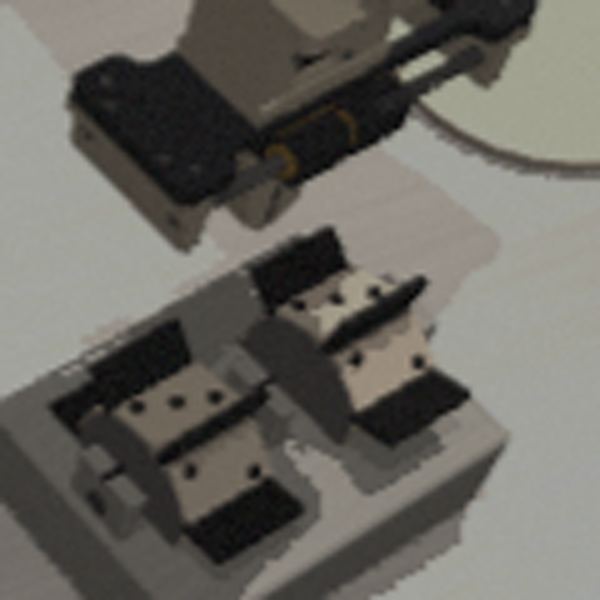

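Scene view: the finger tip is visible at (265,220) of the crop, so the tip sits about 37 mm above the reported TCP, and I'll plan with that offset. Next I'll push the left wheel's rear rib away from the robot.

Emit:
move_arm --steps "0.006 0 0.001 0 255; 0.0105 0 0.001 0 255; 0.0105 -0.006 0.001 0 255; 0.0105 -0.012 0.001 0 255; 0.0065 -0.018 0.001 0 255; 0.001 -0.025 0.001 0 255; -0.0075 -0.033 0.001 0 255; -0.0085 -0.04 0.001 0 255; -0.0085 -0.045 0.001 0 255; -0.0085 -0.045 0.001 0 255"

```text
clock: 4.88
position: [0.5071, 0.2345, 0.0766]
ee_rot: [-1.333, 1.123, 1.332]
force: [-0.6, 0.3, 0.8]
width: 0.007
```

```bash
python3 - <<'E'
from h import *
r,s=rel();print(r,s['force'],s['clock'])
d=grab('scene','scene6')
cv2.imwrite('pics/s6.png',cv2.resize(d['img'][120:240,310:430],(600,600),interpolation=cv2.INTER_CUBIC))
E
```

```text
[-0.01907156  0.04750532  0.00663944] [-0.61538662  0.26169153  0.79769969] 4.8833
```

View pics/s6.png

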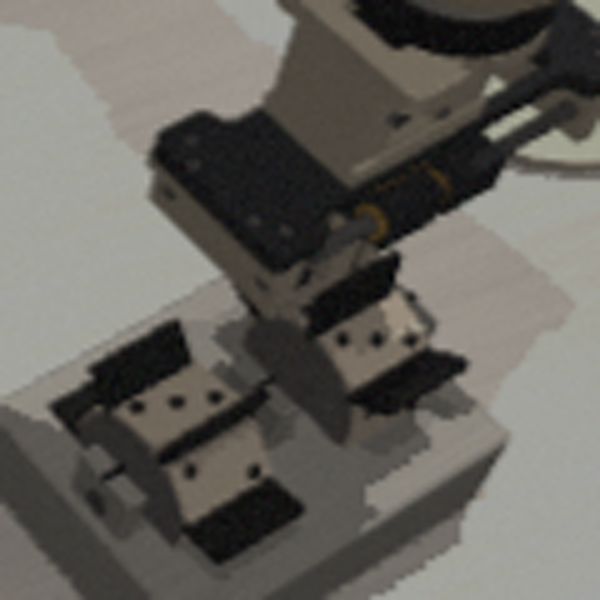

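The wheel rolls with the finger. Continuing most of the way.

Emit:
move_arm --steps "0 -0.005 0 0 255; 0 -0.01 0 0 255; 0 -0.015 0 0 255; 0 -0.02 0 0 255; 0 -0.025 0 0 255; 0 -0.028 0 0 255; 0 -0.028 0 0 255"

```text
clock: 5.52
position: [0.5339, 0.239, 0.0765]
ee_rot: [-1.333, 1.124, 1.333]
force: [-0.7, -0.5, 0.3]
width: 0.004
```

```bash
cat >> h.py <<'E'
def fit(d,n,clip=.02):
    "wheel angle mod 60deg from depth: rib directions + hub faces"
    X,Y,Z,I,ok=section(d); y0=.0475 if n=='left' else -.0475
    m=ok&(abs(Y-y0)<.02)&(abs(X)<.06)&(Z>.0); x,z=X[m],Z[m]; r=np.hypot(x,z); g=(r<.06); x,z,r=x[g],z[g],r[g]
    rb=r>.043; a=np.arctan2(x[rb],z[rb])-np.pi/6
    th=np.angle(np.exp(6j*a).mean())/6
    # face fits
    out=[]
    A=np.arctan2(x,z)
    for k in range(-2,3):
        c=th+k*np.pi/3; w=np.abs(np.angle(np.exp(1j*(A-c))))<.4
        w&=(abs(x*np.sin(c)+z*np.cos(c)-.034)<.006)&(r<.042)
        if w.sum()>30:
            q=np.stack([x[w],z[w]],1);q=q-q.mean(0);v=np.linalg.svd(q,full_matrices=False)[2][0]; v=v*np.sign(v@[np.cos(c),-np.sin(c)])
            out.append((k,int(w.sum()),round(float(np.arctan2(-v[1],v[0])-k*np.pi/3),3)))
    return round(float(th),3),int(rb.sum()),out
E
python3 - <<'E'
from h import *
r,s=rel();print(r,s['force'],s['clock'])
print([(t,n,fit(np.load(t+'.npz'),n)) for t in('wrist1','scene0','top0') for n in('left','right')])
d=grab('scene','scene7');print(fit(d,'left'),fit(d,'right'))
cv2.imwrite('pics/s7.png',cv2.resize(d['img'][120:240,310:430],(600,600),interpolation=cv2.INTER_CUBIC))
E
```

```text
[0.00806269 0.04745871 0.00647871] [-0.7000424  -0.5475305   0.33745645] 5.5167
[('wrist1', 'left', (-0.353, 992, [(0, 720, -0.376), (1, 64, -0.23)])), ('wrist1', 'right', (-0.227, 971, [(-1, 202, -0.158), (0, 756, -0.223)])), ('scene0', 'left', (-0.321, 258, [(0, 140, -0.348), (1, 196, -0.364)])), ('scene0', 'right', (-0.192, 279, [(0, 185, -0.197), (1, 210, -0.217)])), ('top0', 'left', (-0.352, 266, [(0, 203, -0.326), (1, 36, -0.455)])), ('top0', 'right', (-0.221, 260, [(-1, 64, -0.252), (0, 204, -0.231)]))]
(-0.123, 179, [(1, 170, -0.121)]) (-0.192, 281, [(0, 180, -0.196), (1, 208, -0.247)])
```

View pics/s7.png

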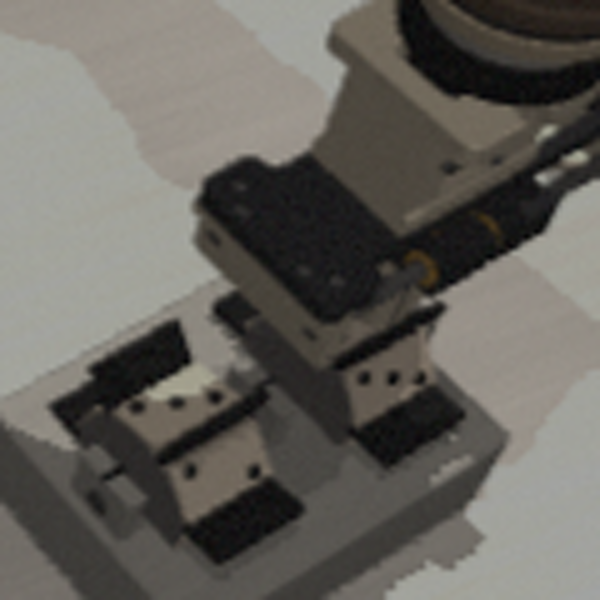

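Emit:
move_arm --steps "0 -0.002 0 0 255; 0 -0.004 0 0 255; 0 -0.005 0 0 255; 0 -0.005 0 0 255; 0 -0.005 0 0 255"

```text
clock: 5.98
position: [0.5381, 0.2399, 0.0767]
ee_rot: [-1.333, 1.124, 1.333]
force: [-2.3, -0.6, 0.0]
width: 0.009
```

```bash
python3 - <<'E'
from h import *
r,s=rel();print(r,s['force'],s['clock'])
for _ in range(2):
  d=grab('scene','scene8');print(fit(d,'left'),fit(d,'right'))
E
```

```text
[0.01239886 0.04757407 0.00667061] [-2.28668755 -0.64886769  0.00324301] 5.9833
(-0.04, 200, [(1, 149, 0.009)]) (-0.191, 274, [(0, 185, -0.203), (1, 211, -0.232)])
(-0.044, 197, [(1, 150, -0.01)]) (-0.193, 280, [(0, 185, -0.181), (1, 208, -0.235)])
```

Emit:
move_arm --steps "0 0.004 0 0 255; 0 0.006 0 0 255; -0.03 0.006 0 0 255; -0.07 0.015 -0.01 0 255; -0.11 0.035 -0.03 0 255; -0.15 0.06 -0.045 0 255; -0.19 0.08 -0.047 0 255; -0.2 0.08 -0.047 0 255; -0.2 0.08 -0.047 0 255; -0.2 0.08 -0.047 0 255"

```text
clock: 6.92
position: [0.4679, 0.1803, 0.2785]
ee_rot: [-1.334, 1.119, 1.331]
force: [0.3, 0.5, -0.7]
width: 0.009
```

```bash
python3 - <<'E'
from h import *
r,s=rel();print(r,s['force'],s['clock'],s['dq'].round(3))
for c in('wrist','scene','top'):
  d=grab(c,c+'9');print(c,fit(d,'left'),fit(d,'right'))
  if c=='wrist':cv2.imwrite('pics/w9.png',np.clip(cv2.resize(d['img'],(800,600))*1.5,0,255).astype(np.uint8))
E
```

```text
[-0.06694675  0.00075218  0.20854702] [ 0.26598824  0.4505801  -0.7466661 ] 6.9167 [ 0.     0.051 -0.005  0.033 -0.003 -0.018  0.003]
wrist (0.026, 610, [(-1, 445, -0.023), (0, 700, -0.005)]) (-0.197, 455, [(-1, 219, -0.188), (0, 725, -0.206)])
scene (-0.001, 310, [(0, 187, -0.015), (1, 159, -0.021)]) (-0.194, 276, [(0, 188, -0.203), (1, 211, -0.224)])
top (0.035, 87, [(-1, 80, -0.007), (0, 57, 0.14)]) (-0.164, 73, [(-1, 73, -0.217), (0, 174, -0.19)])
```

View pics/w9.png

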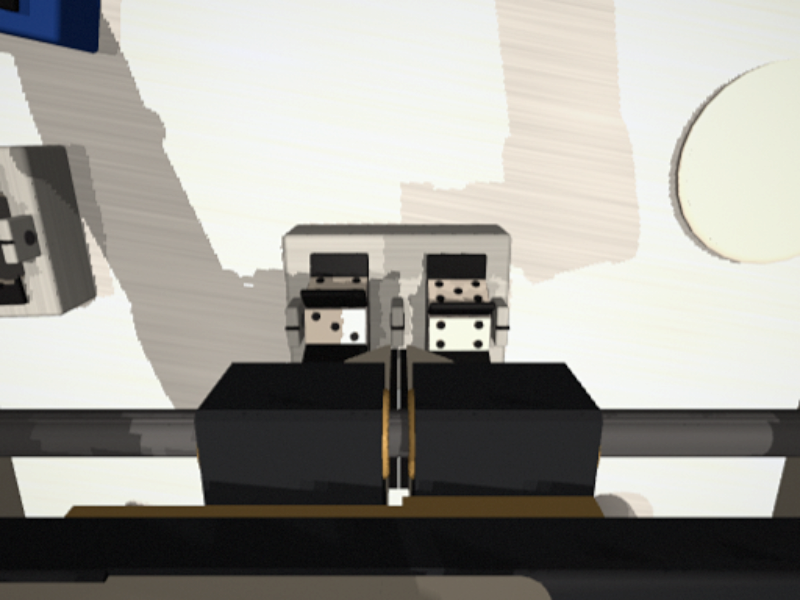

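The left wheel shows four dots up at (458,333), with a fitted error of about -0.01 rad. Now to the far side of the right wheel's front rib.

Emit:
move_arm --steps "0 -0.035 -0.015 0 255; 0 -0.07 -0.03 0 255; 0.02 -0.1 -0.048 0 255; 0.05 -0.112 -0.048 0 255; 0.09 -0.112 -0.048 0 255; 0.13 -0.112 -0.048 0 255; 0.155 -0.112 -0.048 0 255; 0.165 -0.112 -0.048 0 255; 0.165 -0.112 -0.048 0 255; 0.165 -0.112 -0.048 0 255"

```text
clock: 7.9
position: [0.5859, 0.1516, 0.1117]
ee_rot: [-1.333, 1.125, 1.334]
force: [0.1, 0.2, 1.1]
width: 0.006
```

```bash
python3 - <<'E'
from h import *
r,s=rel();print(r,s['force'],s['clock'],s['dq'].round(3))
d=grab('scene','scene10');print(fit(d,'left'),fit(d,'right'))
cv2.imwrite('pics/s10.png',cv2.resize(d['img'][120:240,310:430],(600,600),interpolation=cv2.INTER_CUBIC))
print(rel()[0])
E
```

```text
[ 0.04450702 -0.04755912  0.04166049] [0.14294497 0.18765744 1.07440536] 7.9 [-0.    -0.034  0.007 -0.029  0.001  0.004 -0.002]
(-0.062, 106, [(1, 37, 0.141)]) (-0.243, 125, [(1, 46, -0.216)])
[ 0.0453127  -0.04742987  0.04282958]
```

View pics/s10.png

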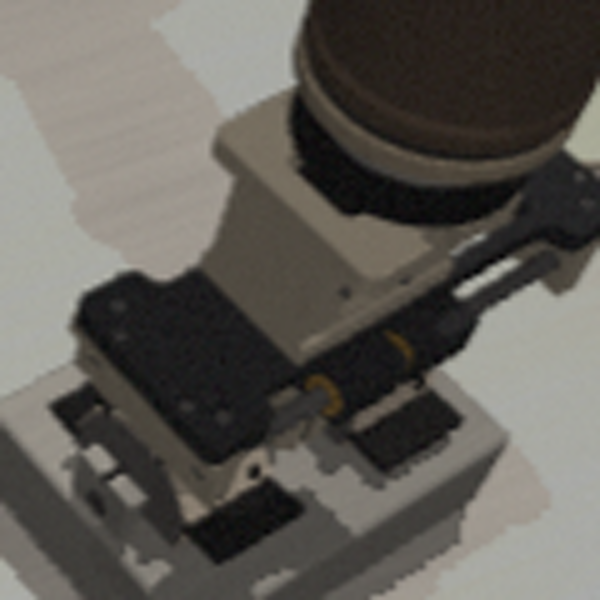

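Emit:
move_arm --steps "0.015 0 0 0 255; 0.03 0 0 0 255; 0.036 0 0 0 255; 0.036 0.006 0 0 255; 0.036 0.013 0 0 255; 0.036 0.02 0 0 255; 0.036 0.027 0 0 255; 0.036 0.034 0 0 255; 0.036 0.041 0 0 255; 0.036 0.041 0 0 255"

```text
clock: 8.78
position: [0.5436, 0.1445, 0.0759]
ee_rot: [-1.333, 1.124, 1.334]
force: [0.7, 0.1, 0.5]
width: 0.006
```

```bash
python3 - <<'E'
from h import *
r,s=rel();print(r,s['force'],s['clock'])
d=grab('scene','scene11');print(fit(d,'left'),fit(d,'right'))
cv2.imwrite('pics/s11.png',cv2.resize(d['img'][120:240,310:430],(600,600),interpolation=cv2.INTER_CUBIC))
print(rel()[0])
E
```

```text
[ 0.0016067  -0.04732752  0.00588448] [0.69695457 0.13456755 0.45734342] 8.7833
(-0.044, 172, [(0, 76, 0.038), (1, 145, -0.01)]) (0.191, 116, [(0, 152, 0.207), (1, 88, 0.204)])
[ 0.00201487 -0.04736414  0.00574327]
```

View pics/s11.png

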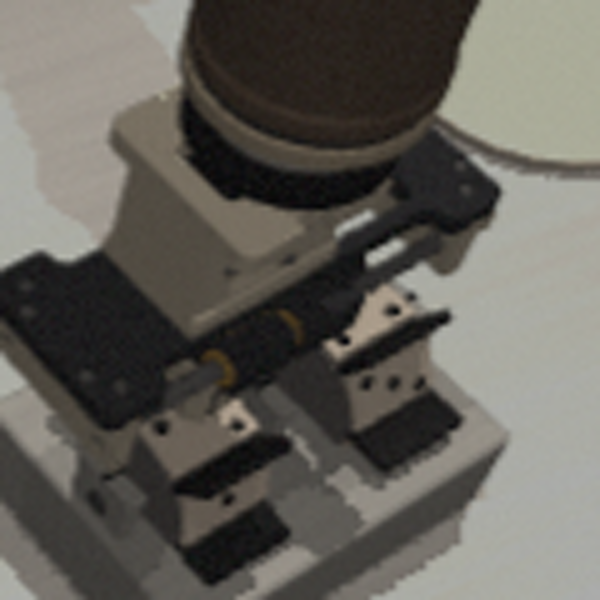

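Emit:
move_arm --steps "0 0.005 0 0 255; 0 0.009 0 0 255; 0 0.0125 0 0 255; 0 0.0125 0 0 255; 0 0.0125 0 0 255"

```text
clock: 9.25
position: [0.5324, 0.1424, 0.0755]
ee_rot: [-1.333, 1.125, 1.334]
force: [0.5, -0.7, -0.2]
width: 0.003
```

```bash
python3 - <<'E'
from h import *
r,s=rel();print(r,s['force'],s['clock'])
for c in('scene','top'):
  d=grab(c,c+'12');print(c,fit(d,'left'),fit(d,'right'))
E
```

```text
[-0.00979661 -0.04748815  0.00550579] [ 0.4691749  -0.69501365 -0.20331809] 9.25
scene (-0.033, 184, [(0, 164, -0.009), (1, 151, -0.022)]) (-0.054, 220, [(0, 167, -0.037), (1, 167, -0.01)])
top (nan, 0, []) (0.04, 101, [(-1, 68, -0.012)])h.py:43: RuntimeWarning: Mean of empty slice.
  th=np.angle(np.exp(6j*a).mean())/6
  ret = ret.dtype.type(ret / rcount)
```

Emit:
move_arm --steps "0 -0.004 0 0 255; 0 -0.006 0 0 255; -0.03 -0.006 0 0 255; -0.07 0 0.01 0 255; -0.11 0.02 0.03 0 255; -0.15 0.04 0.045 0 255; -0.19 0.058 0.047 0 255; -0.2 0.058 0.047 0 0; -0.2 0.058 0.047 0 0; -0.2 0.058 0.047 0 0"

```text
clock: 10.18
position: [0.4685, 0.1797, 0.2771]
ee_rot: [-1.334, 1.12, 1.333]
force: [-0.5, 0.3, -0.2]
width: 0.175
```

Emit:
move_arm --steps "0 0 0 0 0; 0 0 0 0 0; 0 0 0 0 0; 0 0 0 0 0; 0 0 0 0 0; 0 0 0 0 0"

```text
clock: 10.68
position: [0.4678, 0.1789, 0.2752]
ee_rot: [-1.333, 1.125, 1.334]
force: [0.3, 0.5, 0.0]
width: 0.608
```

```bash
python3 - <<'E'
from h import *
r,s=rel();print(r,s['force'],s['clock'],s['width'])
for c in('wrist','wrist','scene','top'):
  d=grab(c,c+'13');print(c,fit(d,'left'),fit(d,'right'))
  if c=='wrist':cv2.imwrite('pics/w13.png',np.clip(cv2.resize(d['img'],(800,600))*1.5,0,255).astype(np.uint8))
E
```

```text
[-0.06728014 -0.0005853   0.20517287] [0.26306385 0.54044553 0.0241739 ] 10.6833 0.6083315026163489
wrist (-0.008, 1029, [(-1, 463, -0.019), (0, 700, -0.022)]) (-0.009, 1043, [(-1, 463, -0.023), (0, 738, -0.021)])
wrist (-0.009, 1060, [(-1, 462, -0.021), (0, 710, -0.021)]) (-0.009, 1071, [(-1, 461, -0.02), (0, 711, -0.03)])
scene (-0.001, 313, [(0, 185, -0.001), (1, 155, -0.022)]) (-0.003, 342, [(0, 206, -0.022), (1, 178, -0.02)])
top (0.001, 135, [(-1, 90, -0.008), (0, 143, -0.011)]) (0.032, 140, [(-1, 125, -0.01), (0, 141, 0.03)])
```

View pics/w13.png

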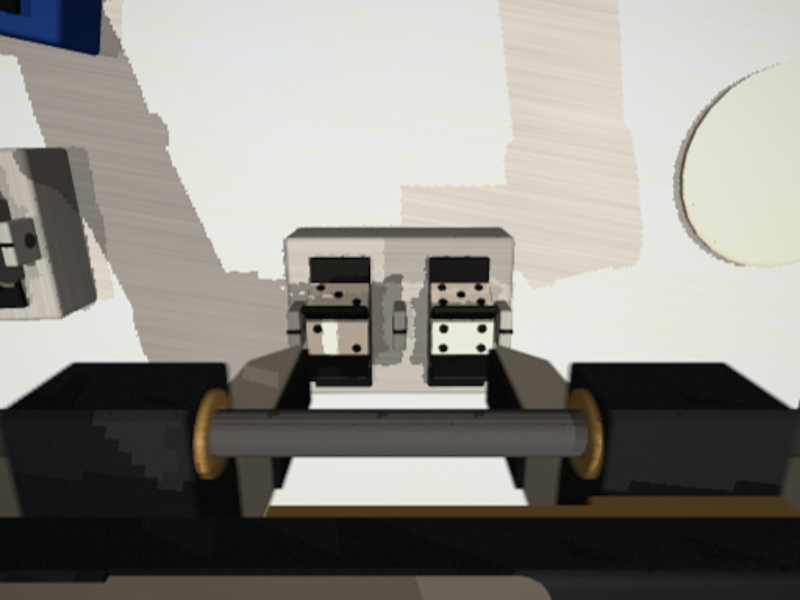

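Final view: four dots up on the left wheel (463,337) and two dots up on the right (337,337). The two wheels agree to within about 1°. One last check that the counter hasn't moved, then I'll hand in.

```bash
python3 - <<'E'
from h import *
a,b=np.load('scene0.npz')['z_map'],np.load('scene13.npz')['z_map']
for n,(v0,v1,u0,u1) in {'counter':(215,300,175,255),'blue':(140,222,120,220)}.items():
    print(n,'depth change >4mm px',(abs(a-b)[v0:v1,u0:u1]>.004).sum())
s=arm.observe();print(s['force'],s['clock'],np.abs(s['dq']).max())
print(arm.sign_off())
E
```

```text
counter depth change >4mm px 360
blue depth change >4mm px 692
[-0.89707863  0.42046829 -0.12435383] 10.8833 0.0027526080699812887
the job is handed in; nothing more can be done
None
```

```bash
python3 - <<'E'
import cv2,numpy as np
A=[np.load(f'scene{k}.npz')['img'][130:310,110:265] for k in(0,13)]
cv2.imwrite('pics/cmp.png',cv2.resize(np.clip(np.hstack(A)*1.4,0,255).astype(np.uint8),(800,465)))
E
```

```text
(no output)
```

View pics/cmp.png

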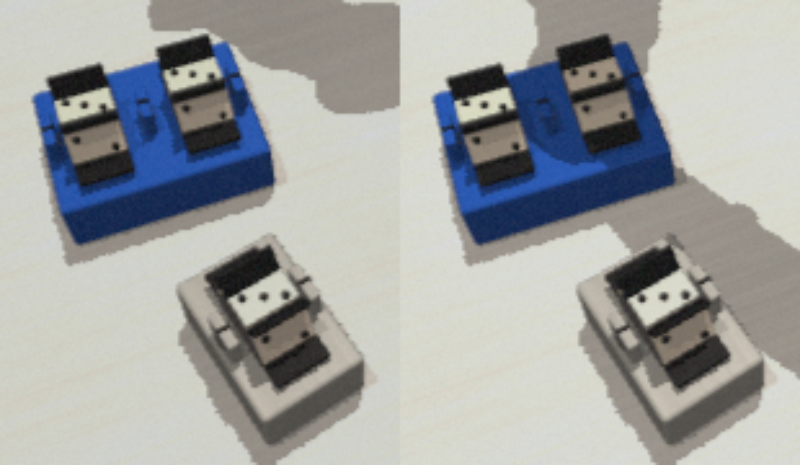

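The coder is set to 4-2 and handed in. I pushed the left wheel away from the robot with the shut fingertip until four dots lay on top. Then I pulled the right wheel toward the robot until two dots lay on top. The job took about 11 s, and the arm was clear and at rest at hand-in.

- **Wheel angles:** after retracting, the wrist and scene views put both wheels within about 0.03 rad of level, mostly 0 to -0.02. The wrist picture shows four dots on the left and two on the right. The top view agreed within 0.035 rad, on fewer pixels.
- **Fingertip offset:** the scene and wrist cameras put the fingertip about 37 mm above the reported TCP. I trusted the cameras, and the pushes came out as planned with forces of about 2 N.
- **Bystanders:** a quick depth comparison flagged pixels around the counter (360) and the blue coder (692). I viewed the before and after scene pictures side by side only after hand-in. The counter's wheel and the blue coder look the same apart from the arm's shadow. I put the flagged pixels down to depth noise but did not confirm it.

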